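Square a stack of boards and start the strapper

ROBOT

A 7-joint arm with a two-finger parallel gripper is mounted at the origin on the work surface. World frame = base frame: x ahead of the robot, y to its left, z up, the work surface at z = 0. Lengths are in m, angles in rad, forces in N, time in s.
With the tool pointing down it reaches from about 0.35 to 0.9 m from the base axis. Payload 19.9 kg.
Tool frame: the origin (TCP) lies between the finger pads; the fingertips stand robot.tips_ahead ahead of it and the grasp point (between the pads) lies 5 mm behind it (robot.tips_ahead is the distance from the TCP to the fingertips, in m); z points along the fingers, y is the line along which they close (so a half turn about z gives the same grasp; the last joint's range is limited). The gripper opens to 85 mm and grips with 20 to 120 N. Pads are 22 mm wide; open, the fingers measure 114 mm over their backs; the gripper's body (76 mm by 85 mm) begins 54 mm behind the grasp point. The pads swing forward as they close: fully open they stand 13 mm farther back than shut.
Start: joints at [-1.153, 0.417, -0.01, 1.614, 0.005, 1.111, -0.053], TCP at [0.277, 0.56, 0.245] pointing down, gripper open.
Joint ranges: [-2.81, 2.81], [-0.39, 2.02], [-1.27, 1.25], [0.06, 2.57], [-1.19, 4.33], [0.19, 2], [-2.82, 2.82]. Speed limits (rad/s): [1.89, 1.89, 2.39, 2.39, 3.01, 3.01, 3.01].

INTERFACE

Orientations are given as a unit quaternion [x, y, z, w].
In Python, from station import robot gives the robot as it stands. The module is installed in compiled form; this text tells all that it offers. Calls block until the motion is done:
- robot.reach(position, orientation): joint-space move of the TCP to a pose.
- robot.move_linear(position, feed=0.15, rot=None): straight line of the TCP; rot=None keeps the orientation; feed is the mean speed in m/s.
- robot.goto_joints(angles): joint-space move.
- robot.ungrasp() and robot.close_gripper(newtons=None): open the fingers fully, or close them until they stop; newtons is the grip in N (None keeps the last).
- robot.dwell(seconds).
- robot.inverse_kinematics(position, orientation): joint angles nearest the present ones, or None.
- robot.observe(): the state.
- robot.get_image(name): name is "side" or "top"; returns the picture (400x640x3 uint8, red, green, blue); there is no depth.
- robot.camera_info(name): a dict with "vertical_fov" (degrees; the focal length in pixels is half the picture's height over the tangent of half this angle, whatever the lens; pixels are square), "cx", "cy" (the principal point, pixels), "k1" (the pictures are not rectified: a ray, as slopes to the right and down, at radius r is drawn at 1 + k1 r^2 times it, then the intrinsics apply), "R" (3x3) and "t" (3): a world point X has camera coordinates R X + t. Camera axes: x right, y down, z forward; pixel columns grow to the right and rows downward; lengths in m; the calibration is good to about 2 mm. A picture is of the moment at which its call begins. camera_info takes no time and is no camera call.
A pose or a line that the arm cannot do raises robot.IKError and nothing moves.
- robot.finish_job(): hands the job in; it is judged then, once.
The state is a dict: "time_s": time; "joints": joint angles; "qd": joint speeds; "tau": joint torques, N m; "tcp_pos": TCP position; "orientation": TCP orientation; "wrist_force": force on the tool from outside, world axes, zero at the start; "ft_torque": the same for the moment, N m; "grip_width": opening from 0.0 (shut) to 1.0 (fully open); "grasp_force": force on a finger pad.
Only numpy, scipy, OpenCV 4.12 (cv2) and the standard library are available. Lean on these libraries where they do the work, as an engineer would, in place of code of your own. Each camera call takes 0.05 s, during which the arm holds its last target. There are 200 camera calls.

TASK

Tidy the stack of four brown laminate boards on the strapping bed by pushing and tapping its open edges until all four lie squarely on top of one another in the same order as now, flush against both stop fences. Only when the stack is square, press the start button on the control box fully down and let it go. Leave the carton, bottle, can and tape roll where they stand.

Things in the scene. Friction and masses are not known exactly. Their poses are not given: they have to be found in the camera images.
- bed: strapping bed: bare steel plate fixed to the bench, 220 (x) x 270 (y) x 12 mm thick, with upright dark steel stop fences along its far (+x) and left (+y) edges; near and right sides are open. Origin: centre of the plate's underside; top face at z = 12 mm. A board flush with both fences and square has its centre at x = +40, y = +40 mm and its axes along the bed's
- bed_corner (a point): inner corner where the two fences' faces meet, at the plate's top face; at x = +95, y = +120, z = 12 mm of the bed, axes as the bed. Fences are 8 mm thick and 44 mm high above the plate; the far one runs 227 mm to the right from here, the left one 190 mm towards the robot
- pad1: the lowest of four equal loose plain brown laminate boards, 110 (its x) x 160 (its y) x 8 mm thick, about 220 g, lying flat in an untidy stack on the bed; origin: centre of its underside
- pad2: the second of four equal loose plain brown laminate boards, 110 (its x) x 160 (its y) x 8 mm thick, about 220 g, lying flat in an untidy stack on the bed; origin: centre of its underside
- pad3: the third of four equal loose plain brown laminate boards, 110 (its x) x 160 (its y) x 8 mm thick, about 220 g, lying flat in an untidy stack on the bed; origin: centre of its underside
- pad4: the top of four equal loose plain brown laminate boards, 110 (its x) x 160 (its y) x 8 mm thick, about 220 g, lying flat in an untidy stack on the bed; origin: centre of its underside
- control_box: grey control box fixed to the bench, 120 (x) x 100 (y) x 55 mm high, with the start button in the middle of its top; origin: centre of its underside. It stands left or right of the bed; the carton is on the other side
- start_top (a point): centre of the top face of the start button, a round black button 40 mm across that is pressed straight down
- start (a joint): travel of the start button in m: 0 released, 0.006 fully down; it springs back and takes about 5 N
- carton: small closed cardboard carton, 120 x 100 x 75 mm high, loose, not part of the job; origin: centre of its underside
- flask: white plastic bottle, 68 mm across, 170 mm high, standing loose, not part of the job; origin: centre of its underside
- can: aluminium spray can, 60 mm across, 150 mm high, standing loose, not part of the job; origin: centre of its underside
- tape: grey roll of tape lying flat on the bench, 100 mm across, 48 mm high, loose, not part of the job; origin: centre of its underside
Things that resemble listed ones, but are neither listed nor needed, are in the scene too. Leave any turquoise or white look-alike of the pad2 alone.

How it is judged:
On the way, in this order (a step that is already met when the one before it is completed fails the run):
1. all four boards are stacked square, flush against both fences (x of pad1 in the frame of bed between 0.036 and 0.044 m and y of pad1 in the frame of bed between 0.036 and 0.044 m and z of pad1 in the frame of bed between 0.008 and 0.016 m and angle between the x axis of each of pad1, pad2, pad3, pad4 and the x axis of bed, either way round below 0.04 rad and x of pad2 in the frame of bed between 0.036 and 0.044 m and y of pad2 in the frame of bed between 0.036 and 0.044 m and z of pad2 in the frame of bed between 0.016 and 0.024 m and x of pad3 in the frame of bed between 0.036 and 0.044 m and y of pad3 in the frame of bed between 0.036 and 0.044 m and z of pad3 in the frame of bed between 0.024 and 0.032 m and x of pad4 in the frame of bed between 0.036 and 0.044 m and y of pad4 in the frame of bed between 0.036 and 0.044 m and z of pad4 in the frame of bed between 0.032 and 0.04 m), for 0.2 s.
2. the start button is pressed fully down (value of joint start above 0.005 m), for 0.05 s.
At the end, for the whole second after the job is handed in: The four boards lie at rest flat on the bed, stacked in their first order, each with its centre within 4 mm of the position flush with both fences (in both directions) and within 0.04 rad of square to them; the start button is released (less than 1.5 mm down) (all of step 1 and value of joint start below 0.0015 m and linear speed of each of pad1, pad2, pad3, pad4 below 0.02 m/s); the robot touches nothing.
It fails at once if the start button is pressed (over 4 mm down) while the stack is not square against the fences (value of joint start above 0.004 m and not ((x of pad1 in the frame of bed between 0.036 and 0.044 m and y of pad1 in the frame of bed between 0.036 and 0.044 m and z of pad1 in the frame of bed between 0.008 and 0.016 m and angle between the x axis of pad1 and the x axis of bed, either way round below 0.04 rad) and (x of pad2 in the frame of bed between 0.036 and 0.044 m and y of pad2 in the frame of bed between 0.036 and 0.044 m and z of pad2 in the frame of bed between 0.016 and 0.024 m and angle between the x axis of pad2 and the x axis of bed, either way round below 0.04 rad) and (x of pad3 in the frame of bed between 0.036 and 0.044 m and y of pad3 in the frame of bed between 0.036 and 0.044 m and z of pad3 in the frame of bed between 0.024 and 0.032 m and angle between the x axis of pad3 and the x axis of bed, either way round below 0.04 rad) and (x of pad4 in the frame of bed between 0.036 and 0.044 m and y of pad4 in the frame of bed between 0.036 and 0.044 m and z of pad4 in the frame of bed between 0.032 and 0.04 m and angle between the x axis of pad4 and the x axis of bed, either way round below 0.04 rad))).
It fails at once if the carton, bottle, can or tape roll is moved by more than 30 mm (distance of any of carton, flask, can, tape from where it was at the start of the episode above 0.03 m).
It also fails if it takes over 67 s, if anything falls off the work surface, if the arm or the gripper's body presses on something with over 40 N, if the wrist force passes 120 N, or if a joint passes its speed limit or range.

## Working session

There is one attempt and no reset: what is moved stays moved. The work goes in short steps, each a Python script; the robot and the scene stay as the last script left them, time stands still between calls to the robot, and variables do not carry over. Pictures are saved under pics/ and viewed, at most 10 in all, crops included, and the job is handed in when it is done.

```bash
mkdir -p pics; cat > h.py <<'E'
import numpy as np, cv2
from station import robot
def snap(n,f):
    im=robot.get_image(n); cv2.imwrite(f'pics/{f}.png',im[:,:,::-1]); return im
def ray(n,u,v):
    c=robot.camera_info(n); f=200/np.tan(np.radians(c['vertical_fov'])/2)
    K=np.array([[f,0,c['cx']],[0,f,c['cy']],[0,0,1]])
    d=np.array([(u-c['cx'])/f,(v-c['cy'])/f]); x=d.copy()
    for _ in range(30): x=d/(1+c['k1']*(x@x))
    R=np.array(c['R']); t=np.array(c['t'])
    return -R.T@t, R.T@np.array([x[0],x[1],1])
def onz(n,u,v,z):
    o,d=ray(n,u,v); return o+d*(z-o[2])/d[2]
def proj(n,X):
    c=robot.camera_info(n); f=200/np.tan(np.radians(c['vertical_fov'])/2)
    p=np.array(c['R'])@np.array(X)+np.array(c['t']); s=p[:2]/p[2]; s=s*(1+c['k1']*(s@s))
    return s*f+[c['cx'],c['cy']]
E
python3 - <<'E'
from h import *
a=snap('top','top0');b=snap('side','side0')
for n in('top','side'):
    c=robot.camera_info(n); print(n,c['vertical_fov'],c['k1'],-np.array(c['R']).T@c['t'])
print(robot.tips_ahead,robot.observe())
E
```

```text
top 53.73184283592497 -0.0553432678965514 [ 0.47761615 -0.01523297  1.20494434]
side 42.514963310050206 0.010237005980951005 [ 0.41936442 -1.19443433  1.05464699]
0.014 {'time_s': 0.1, 'joints': array([-1.1534868 ,  0.41792546, -0.01028305,  1.61408131,  0.00471678,
        1.11072883, -0.0530112 ]), 'qd': array([-6.00685686e-04, -8.76367291e-05,  1.06047944e-03, -1.82804907e-03,
       -4.38521550e-04,  8.57748748e-04,  5.11811437e-04]), 'tau': array([ 2.79011947e-03, -8.65817714e+01,  6.81479126e-01, -4.35636771e+01,
        1.93052745e-02,  4.81014416e-03, -1.10273097e-04]), 'tcp_pos': array([0.27669325, 0.56009162, 0.24472968]), 'orientation': array([ 2.27404762e-01,  9.73800165e-01, -5.55255578e-04, -7.33158876e-05]), 'wrist_force': array([ 0.32842691, -0.46998373,  0.21016893]), 'ft_torque': array([-0.03075143, -0.0010083 , -0.06104023]), 'grasp_force': 0.0, 'grip_width': 0.9967843464966548}
```

View pics/top0.png

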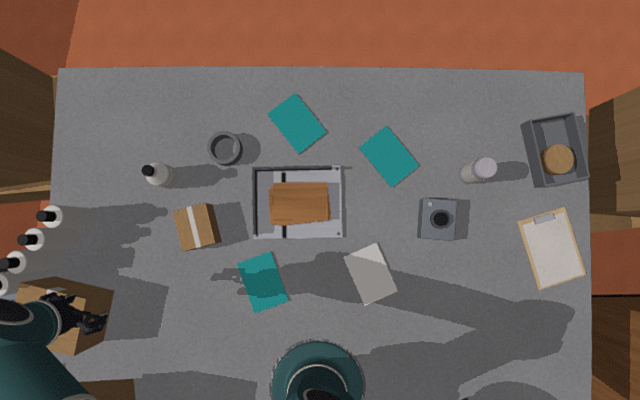

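View pics/side0.png

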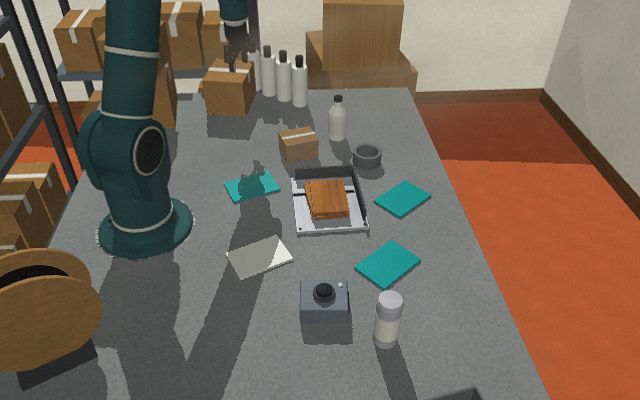

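Top view (up = +x, left = +y): bed at about (298,203) with the brown stack on it at (299,204), control box at (440,218) with its button at (441,219), carton (197,227), bottle (155,174), can (480,170) and tape roll (225,148). The turquoise boards (297,123), (389,156), (263,281) and the white one (371,273) are look-alikes. Only the brown stack on the bed fits the description. I'll enlarge it to confirm.

```bash
python3 - <<'E'
from h import *
a=cv2.imread('pics/top0.png')[155:250,240:355]; b=cv2.imread('pics/side0.png')[160:245,280:380]
a=cv2.resize(a,None,fx=6,fy=6,interpolation=cv2.INTER_CUBIC)
b=cv2.resize(b,None,fx=6,fy=6,interpolation=cv2.INTER_CUBIC)
cv2.imwrite('pics/c1.png',a);cv2.imwrite('pics/c2.png',b)
for p in [(255,168),(344,167),(344,238),(254,238)]: print(p,onz('top',*p,.012))
print('button',onz('top',441,219,.065),'stack',onz('top',299,204,.044))
E
```

```text
(255, 168) [0.65699264 0.19481328 0.012     ]
(344, 167) [ 0.66199461 -0.07655143  0.012     ]
(344, 238) [ 0.44647788 -0.07756189  0.012     ]
(254, 238) [0.44417393 0.19397036 0.012     ]
button [ 0.5045535  -0.35606458  0.065     ] stack [0.54614818 0.05718676 0.044     ]
```

View pics/c1.png

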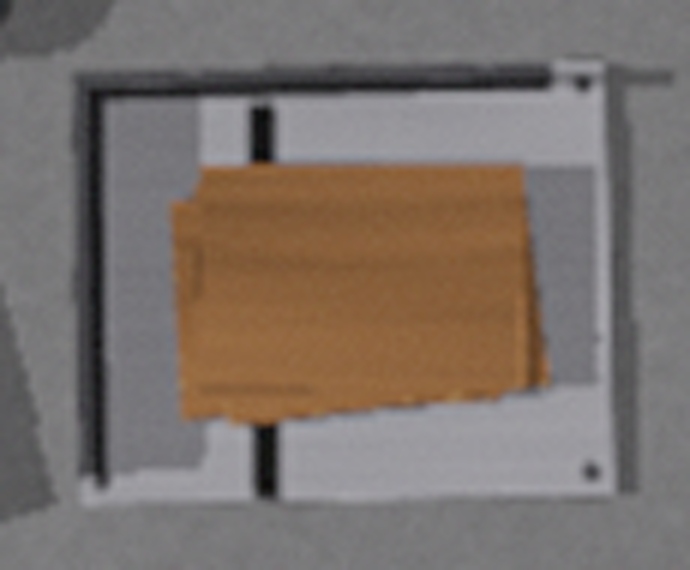

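View pics/c2.png

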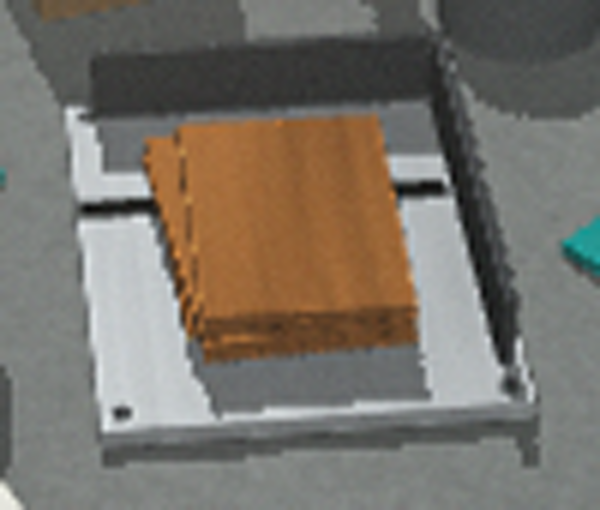

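The crops show four stacked brown boards, fanned by a few degrees. The dark fences run along the far and left edges, with about 30 mm of gap to each. The stack's near edge is at crop y≈418 and its right edge at crop x≈548. My plan is to touch the plate to set the height, then push with both open fingertips straddling each open edge, stopping on wrist force.

```bash
cat >> h.py <<'E'
C=np.array([.554,.058]); YAW=.012
Rb=np.array([[np.cos(YAW),-np.sin(YAW)],[np.sin(YAW),np.cos(YAW)]])
def W(x,y,z): return np.r_[C+Rb@[x,y],z]
def Bd(p): return Rb.T@(np.array(p)[:2]-C)
def q(yaw): return [np.cos(yaw/2),np.sin(yaw/2),0,0]   # tool x at yaw, z down
def F(): return np.array(robot.observe()['wrist_force'])
def push(ax,start,soft,hard,other,z,thr,feed=.06):
    """push along bed axis ax to soft, then 1.5 mm steps until force thr or hard"""
    P=lambda s:W(s,other,z) if ax==0 else W(other,s,z)
    f0=F(); robot.move_linear(P(soft),feed); s=soft
    while True:
        f=-(Rb.T@(F()-f0)[:2])[ax]
        if f>thr or s>=hard: break
        s+=.0015; robot.move_linear(P(s),.03)
    o=robot.observe(); print('push',ax,'cmd',round(s*1e3,1),'act',Bd(o['tcp_pos'])*1e3,'f',round(f,1),'t',o['time_s'])
    robot.move_linear(P(s-.02),.1)
E
python3 - <<'E'
from h import *
for y in (0,np.pi): print(robot.inverse_kinematics(W(-.106,0,.03),q(YAW+y)))
for y in (np.pi/2,-np.pi/2): print(robot.inverse_kinematics(W(.032,-.134,.03),q(YAW+y)))
yy=YAW
robot.reach(W(-.106,0,.15),q(YAW)if robot.inverse_kinematics(W(-.106,0,.03),q(YAW)) is not None else q(YAW+np.pi))
robot.move_linear(W(-.097,0,.045),.15)
robot.dwell(.2); f0=F(); z=.045
while z>.012:
    z-=.002; robot.move_linear(W(-.097,0,z),.03)
    if (F()-f0)[2]>4: break
o=robot.observe(); print('touch',z,o['tcp_pos'],F()-f0,o['time_s'],o['grip_width'])
robot.move_linear(W(-.097,0,z+.003),.05)
snap('side','s1')
E
```

```text
[-0.60498465  0.52011245  0.48769992  2.18920141 -0.47527428  0.53395145
 -1.31539427]
[-0.31081473  0.47242509  0.13647197  2.18003154 -0.13034009  0.49647016
  1.50841257]
[-0.28594443  0.69737878  0.48131989  1.8438019  -0.47044302  0.71538586
  0.47337368]
[-0.65746303  0.9924443   1.07618551  1.85503878 -1.05977385  1.00648476
 -2.23312703]
touch 0.010999999999999973 [0.45709694 0.05686915 0.01257452] [-19.29481845  -0.25666985  66.11913831] 7.35 1.0021494122419041
```

```bash
python3 - <<'E'
from h import *
print(F(),robot.observe()['time_s'])
Z=.0155
robot.move_linear(W(-.106,.0,Z),.1)
push(0,-.106,-.034,-.022,.0,Z,14)
snap('top','t1')
E
```

```text
[-0.71118858  0.25244595  0.00981727] 7.65
push 0 cmd -23.5 act [-25.5191166   -0.05690953] f 15.3 t 11.0
```

```bash
python3 - <<'E'
import cv2
a=cv2.imread('pics/t1.png')[145:260,230:365]
cv2.imwrite('pics/c3.png',cv2.resize(a,None,fx=5,fy=5,interpolation=cv2.INTER_CUBIC))
E
```

```text
(no output)
```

View pics/c3.png

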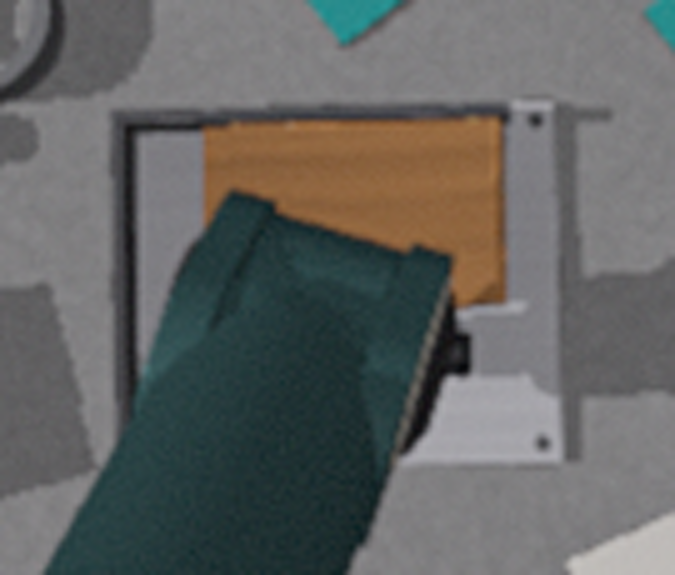

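The stack is now flush with the far fence: its far edge meets the fence along crop y≈122, and the TCP stopped at -25.5 mm against the expected -26. Its right edge is at crop x≈505. Next I push towards the left fence, then repeat in both directions.

```bash
cat >> h.py <<'E'
def at(ax,s,other,z):
    P=lambda zz:W(s,other,zz) if ax==0 else W(other,s,zz)
    p=robot.observe()['tcp_pos']; robot.move_linear([p[0],p[1],.11],.25)
    robot.reach(P(.11),q(YAW+(np.pi/2 if ax else 0)))
    robot.move_linear(P(z),.12)
E
python3 - <<'E'
from h import *
Z=.0155
at(1,-.134,.031,Z)
push(1,-.134,-.058,-.047,.031,Z,14)
at(0,-.055,.035,Z)
push(0,-.055,-.034,-.022,.035,Z,14)
p=robot.observe()['tcp_pos']; robot.move_linear([p[0],p[1],.11],.25)
robot.reach(W(.031,-.1,.2),q(YAW+np.pi/2)); robot.reach(W(.031,-.3,.2),q(YAW+np.pi/2))
snap('top','t2');snap('side','s2');print(robot.observe()['time_s'])
a=cv2.imread('pics/t2.png')[145:260,230:365]
b=cv2.imread('pics/s2.png')[160:245,280:380]
a=cv2.resize(a,(650,550),interpolation=cv2.INTER_CUBIC)
cv2.imwrite('pics/c4.png',a);cv2.imwrite('pics/c5.png',cv2.resize(b,None,fx=6,fy=6,interpolation=cv2.INTER_CUBIC))
E
```

```text
push 1 cmd -46.0 act [ 30.16995104 -46.49824981] f 8.5 t 17.7667
push 0 cmd -23.5 act [-26.04247783  35.22724821] f 17.3 t 23.2917
26.5667
```

View pics/c4.png

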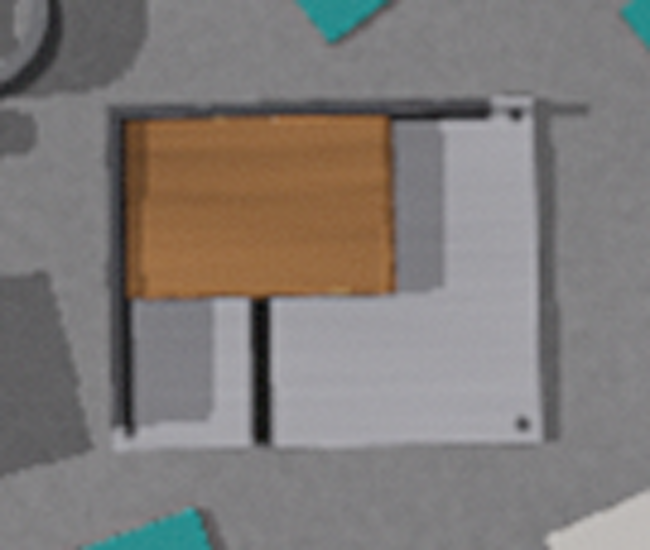

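View pics/c5.png

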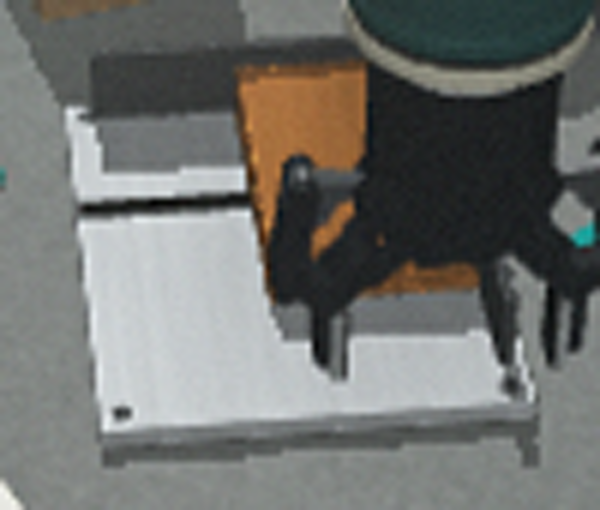

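The stack is against the far fence and very near the left one (left edge at crop x≈128, right edge x≈391). The y push ended at my travel cap with only 8.5 N, so I'll repeat it with more travel until the force rises clearly.

```bash
python3 - <<'E'
from h import *
Z=.0155
at(1,-.075,.031,Z)
push(1,-.075,-.050,-.036,.031,Z,16)
at(0,-.055,.035,Z)
push(0,-.055,-.034,-.020,.035,Z,16)
p=robot.observe()['tcp_pos']; robot.move_linear([p[0],p[1],.13],.25)
robot.reach(W(.031,-.15,.2),q(YAW+np.pi/2)); B=onz('top',441,219,.065); robot.reach([B[0],B[1],.2],q(YAW+np.pi/2))
robot.close_gripper(20)
snap('top','t3');snap('side','s3');print(robot.observe()['time_s'])
a=cv2.imread('pics/t3.png')[150:250,240:355]
b=cv2.imread('pics/s3.png')[160:245,280:380]
a=cv2.resize(a,None,fx=4,fy=4,interpolation=cv2.INTER_CUBIC)
b=cv2.resize(b,(400,400),interpolation=cv2.INTER_CUBIC)[:400]
a=cv2.resize(a,(400,400)); cv2.imwrite('pics/c6.png',np.hstack([a,b]))
# button from side view + top view at start
im0=cv2.imread('pics/top0.png')[205:235,425:458].max(2); m=(im0<45).astype(np.uint8); 
n,l,s,c=cv2.connectedComponentsWithStats(m);k=1+np.argmax(s[1:,4]);ut=c[k]+[425,205];print('top btn',ut,s[k])
im0=cv2.imread('pics/side0.png')[278:302,308:340].max(2); m=(im0<45).astype(np.uint8)
n,l,s,c=cv2.connectedComponentsWithStats(m);k=1+np.argmax(s[1:,4]);us=c[k]+[308,278];print('side btn',us,s[k])
o1,d1=ray('top',*ut);o2,d2=ray('side',*us)
st=np.linalg.lstsq(np.c_[d1,-d2],o2-o1,rcond=None)[0];print(o1+d1*st[0],o2+d2*st[1])
E
```

```text
push 1 cmd -39.5 act [ 30.48313903 -42.55450231] f 17.2 t 31.2167
push 0 cmd -23.5 act [-26.00065427  35.13866234] f 16.6 t 36.7083
41.175
top btn [440.6038961  218.70779221] [  9   7  14  14 154]
side btn [324.90322581 292.39784946] [ 8  6 16 14 93]
[ 0.5054028  -0.35503181  0.06459827] [ 0.51035265 -0.35532367  0.06480586]
```

View pics/c6.png

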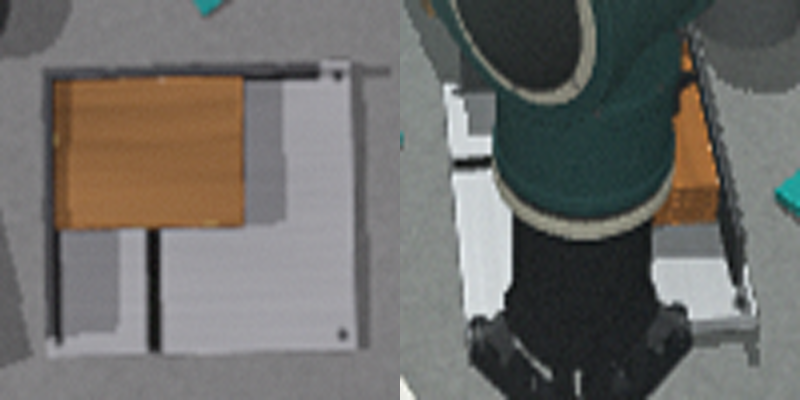

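The stack's top face now looks square and touches both fences: left edge x≈54, far edge y≈76, right edge x≈243 in the left panel. The y stop was about 8 mm past what I predicted. My bed right-edge pixel was probably on the plate's shadow, so I'll check that numerically before pressing.

```bash
python3 - <<'E'
from h import *
im=cv2.imread('pics/t3.png'); hsv=cv2.cvtColor(im,cv2.COLOR_BGR2HSV)
m=((hsv[:,:,1]>90)&(hsv[:,:,0]<25)).astype(np.uint8); m[:150]=0;m[260:]=0;m[:,:240]=0;m[:,360:]=0
c=max(cv2.findContours(m,0,1)[0],key=cv2.contourArea); r=cv2.minAreaRect(c); print(r)
cols=np.where(m[195])[0]; rows=np.where(m[:,285])[0]; print('cols',cols[[0,-1]],'rows',rows[[0,-1]])
yl,yr=[onz('top',u,195,.044)[1] for u in(cols[0]-.5,cols[-1]+.5)]
xf,xn=[onz('top',285,v,.044)[0] for v in(rows[0]-.5,rows[-1]+.5)]
print('pad4 y',yl,yr,yl-yr,'x',xf,xn,xf-xn)
g=im.max(2).astype(int); print('row195 right',g[195,334:350]); print('row230 right',g[230,334:350]);print('row195 left',g[195,246:264]);print('row230 left',g[230,246:264]);print('col 285 near',g[230:244,285],'col 290 far',g[162:178,290])
for u in (340.5,341.5,343.5): print(u,onz('top',u,195,.012)[1])
for u in (251.5,252.5,253.5): print(u,onz('top',u,237,.012)[1])
# per-row right edge -> shows boards sticking out
for v in range(174,216,5): print(v,np.where(m[v])[0][[0,-1]],end=' ')
E
```

```text
((282.0, 188.0), (38.0, 54.0), 90.0)
cols [256 309] rows [169 206]
pad4 y 0.18614955090210744 0.02650702932507166 0.1596425215770358 x 0.6512533243668478 0.5384467641098198 0.11280656025702795
row195 right [163 162 162 162 164 167 165 140  92  86  93 115 129 128 123 125]
row230 right [164 164 164 164 163 166 166 158 126  93  93  94 115 130 127 128]
row195 left [125 126 125 126 129 128 108  75  65  71 106 116 115 130 151 151 149 149]
row230 left [ 98 117 128 130 132 129 123 100  72  54  32  73 117 127 129 128 125 126]
col 285 near [ 34  36  36  38  38  33  40  55  98 119 127 123 126 125] col 290 far [128 127 129 117  92  77  60 128 156 147 146 147 147 138 137 137]
340.5 -0.06631337700130176
341.5 -0.06934522445951755
343.5 -0.07540923848348566
251.5 0.201595439945269
252.5 0.19856508393469308
253.5 0.19553520215320205
174 [255 309] 179 [255 309] 184 [255 309] 189 [255 309] 194 [255 309] 199 [256 309] 204 [255 309] Traceback (most recent call last):
  File "<stdin>", line 13, in <module>
IndexError: index 0 is out of bounds for axis 0 with size 0
```

The numbers agree. The plate edges put the bed centre at y≈0.065, so the pad4 centre is at bed y≈+41 mm, and the right edge of 0.0265 matches the finger contact. Brown extents are 159.6 × 112.8 mm (the near side face is slightly visible), so no lower board sticks out. The button top from two views is (0.508, -0.355, 0.065), with button and box heights consistent. I'm pressing it now.

```bash
python3 - <<'E'
from h import *
x,y=.507,-.355
robot.move_linear([x,y,.086],.15); robot.dwell(.1); f0=F()[2]; z=.086; L=[]
while z>.066:
    z-=.0008; robot.move_linear([x,y,z],.03); f=F()[2]-f0; L.append((round(z*1e3,1),round(f,1)))
    if f>16: break
robot.dwell(.2); o=robot.observe(); print(L,o['tcp_pos'],F()[2]-f0)
robot.move_linear([x,y,.22],.15); robot.dwell(.3)
snap('top','t4'); print(robot.observe()['time_s'])
im=cv2.imread('pics/t4.png'); hsv=cv2.cvtColor(im,cv2.COLOR_BGR2HSV)
m=((hsv[:,:,1]>90)&(hsv[:,:,0]<25)).astype(np.uint8)[150:260,240:360]
print(cv2.minAreaRect(max(cv2.findContours(m,0,1)[0],key=cv2.contourArea)))
E
```

```text
[(85.2, np.float64(0.7)), (84.4, np.float64(9.2)), (83.6, np.float64(20.2))] [ 0.50714911 -0.35522886  0.08477983] 19.05276153004353
44.5417
((42.0, 38.0), (38.0, 54.0), 90.0)
```

The force rose at once from z=0.086, so the arm may already have been in contact when I zeroed it. I'll descend again from higher up with a clean baseline.

```bash
python3 - <<'E'
from h import *
x,y=.507,-.355
robot.move_linear([x,y,.105],.2); robot.dwell(.1); f0=F()[2]; z=.1; L=[]; print('f0',f0)
while z>.066:
    z-=.001; robot.move_linear([x,y,z],.03); f=F()[2]-f0; L.append((round(z*1e3,1),round(robot.observe()['tcp_pos'][2]*1e3,1),round(float(f),1)))
    if f>25: break
robot.dwell(.2); print(L,F()[2]-f0)
robot.move_linear([x,y,.22],.15); print(robot.observe()['time_s'])
E
python3 - <<'E'
import cv2
a=cv2.imread('pics/side0.png')[270:330,290:360]
cv2.imwrite('pics/c7.png',cv2.resize(a,None,fx=8,fy=8,interpolation=cv2.INTER_CUBIC))
E
```

```text
f0 0.42397141956558426
[(99.0, np.float64(99.0), 0.4), (98.0, np.float64(98.0), -0.4), (97.0, np.float64(96.9), 0.7), (96.0, np.float64(95.9), -0.4), (95.0, np.float64(94.9), -1.0), (94.0, np.float64(93.9), -0.8), (93.0, np.float64(92.9), -0.4), (92.0, np.float64(91.9), -1.0), (91.0, np.float64(91.1), 1.8), (90.0, np.float64(90.0), 2.2), (89.0, np.float64(89.0), 1.4), (88.0, np.float64(88.0), 3.0), (87.0, np.float64(87.0), 3.3), (86.0, np.float64(86.0), 4.4), (85.0, np.float64(85.1), 5.4), (84.0, np.float64(84.9), 18.9), (83.0, np.float64(84.6), 32.2)] 31.951076226226686
50.9833
```

View pics/c7.png

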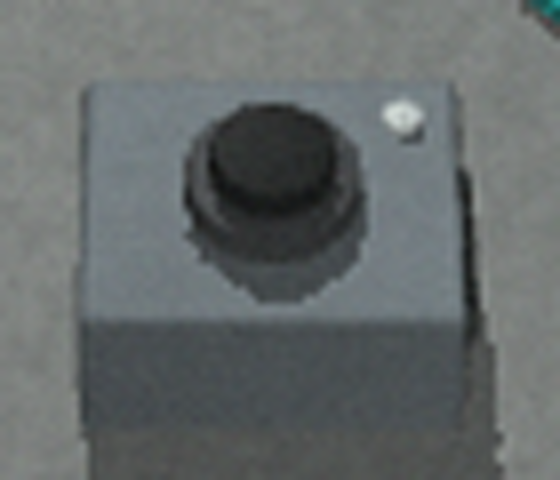

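The trace is a clear full press: contact at 91 mm, a 6 mm spring travel rising to 5.4 N, then a hard stop at 85 mm. The crop shows the button on a raised collar, which explains the height. The gripper is clear of everything, so I'm handing in.

```bash
python3 - <<'E'
from h import *
print(robot.finish_job(), robot.observe()['time_s'])
E
```

```text
the job is handed in; nothing more can be done
the job is handed in; nothing more can be done
```

The four boards measured square and flush against both fences, the start button was then pressed fully down and released, and the job is handed in at about 51 s of the 67 s limit; the hand-in call gave no verdict.

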